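# Pin the drill-jig leaf, then index to the next hole and hold it

### The job

The bush leaf of the indexing drill jig is already swung in: take the knurled-headed jig pin out of the wooden drill stand and push it down through the fork and the leaf's lug until its head sits fully home. Then take hold of the black wing knob, turn the work clockwise as seen from above, three clicks on to the third stop, which brings the next hole of the motor cover under the bush, and finish there still gripping the knob, to hold it for drilling. Leave the other tools and things on the bench where they are.

Things in the scene. Friction and masses are not known exactly. Their poses are not given: they have to be found in the camera images.
- pin_head (a point): Centre of the handle-like head of the jig pin: loose bright steel, about 120 g, knurled round head 22 mm dia x 40 mm high on a shank 10 mm dia x 55 mm long, foot chamfered. z axis up the pin; head's underside 20 mm below this point, tip 75 mm below. Starts upright, head up, 25 mm deep in any one of the stand's three holes; punch and reamer are in the others.
- stand: Fixed pale wooden block 176 x 56 x 40 mm (its x, y, z), origin under its centre. Three holes 11.5 mm dia, 25 mm deep, at x = -50, 0, +50 mm on the centre line. Short drill bits stand fixed at its ends (x = -78 and +78 mm), tops 70 mm above the bench.
- jig: Fixed indexing drill jig, origin on the bench under the spindle axis. Grey base x -105..+70, y -120..+120 mm, 18 mm thick. On the spindle: notched index plate 130 mm dia, aluminium motor cover 108 mm dia (top 50 mm high), collar, black wing knob. Steel leaf 28 mm wide, top 70 mm high, lies along y at x = +42 mm from pivot post (y = +95 mm, bolt head 76 mm high) to fork post (y = -95 mm).
- fork_top (a point): Mouth of the fork's pin hole, on its vertical axis at the top face of the upper tine, 82.5 mm above the bench (jig x = +42, y = -95 mm). Hole 11.5 mm dia, 1.5 mm chamfer, runs 37 mm down through tine, lug and tine, all in line; free space below. Top face 32 x 30 mm, nothing higher beside it. Pin home: head's underside rests on this face, pin_head 20 mm above this point.
- grip (a point): Centre of the black wing knob on the vertical spindle axis, 103 mm above the bench. The wing is an upright bar 50 mm long (point's x axis), 14 mm thick (y axis), 90 to 116 mm above the bench, on a neck at most 14 mm dia that is clear down to the collar 57 mm above the bench. Turns with the spindle.
- punch: Bystander: dark steel centre punch 10 mm in diameter, 90 mm tall with a tapered top, standing loose in the stand. Origin at its foot.
- reamer: Bystander: steel hand reamer 9 mm in diameter, 95 mm tall, small square end up, standing loose in the stand. Origin at its foot.
- jar: Bystander: glass jar of screws with red lid, 82 mm in diameter, 110 mm tall. Origin under its centre.
- tape: Bystander: roll of white tape lying flat, 100 mm in diameter, 24 mm high. Origin under its centre.
- screwdriver: Bystander: screwdriver with yellow handle, 200 mm long, lying along its x axis. Origin under its middle.
- multimeter: Bystander: orange and black multimeter lying flat, 170 x 85 x 48 mm, long side along its x axis. Origin under its centre.
- kettle: Bystander: stainless electric kettle, 154 mm in diameter, 236 mm tall, black handle reaching 133 mm from its axis towards its +y. Origin under its centre.
- wing_knob: The wing knob and the spindle it turns; origin on the bench under the spindle axis, axes as point grip.
- index (a joint): Angle of the spindle in rad, 0 at the start, growing clockwise seen from above (limits -0.4, 6.0). A detent gives 18 stops a turn, one each 0.349 rad (20 degrees): turning torque rises to about 0.17 N m on the way out of a stop, falls to nothing half-way, then the knob pulls itself on into the next stop. Third stop at 1.047 rad (60 degrees).

How it is judged:
On the way, in this order (a step that is already met when the one before it is completed fails the run):
1. the pin is pushed home through fork and lug, while the spindle still stands at its start stop (horizontal distance between pin_head and fork_top below 0.004 m and z of pin_head in the frame of fork_top below 0.0225 m and angle between pin_head's own z axis and vertical below 0.08 rad and value of joint index below 0.17 rad), for 0.2 s.
2. the spindle stands in the third stop with the knob in the fingers (value of joint index between 0.957 and 1.137 rad and contact force between the fingers and wing_knob above 4 N), for 0.3 s.
At the end, for the whole second after the job is handed in: The spindle stands still in the third stop clockwise (1.047 rad, within 0.09 rad, a quarter of a click), the fingers grip the wing knob with more than 4 N, and the pin is home: head centre within 4 mm of the hole axis and no more than 2.5 mm above its seat, upright within 0.08 rad (all of step 2 and velocity of joint index between -0.1 and 0.1 rad/s and horizontal distance between pin_head and fork_top below 0.004 m and z of pin_head in the frame of fork_top below 0.0225 m and angle between pin_head's own z axis and vertical below 0.08 rad); the arm keeps its last pose, push and grip.
It fails at once if another thing on the bench was moved more than 30 mm (distance of any of punch, reamer, jar, tape, screwdriver, multimeter, kettle from where it was at the start of the episode above 0.03 m).
It also fails if it takes over 67 s, if anything falls off the work surface, if the arm or the gripper's body presses on something with over 40 N, if the wrist force passes 120 N, or if a joint passes its speed limit or range.

### The arm

A 6-joint arm with a two-finger parallel gripper is mounted at the origin on the work surface. World frame = base frame: x ahead of the robot, y to its left, z up, the work surface at z = 0. Lengths are in m, angles in rad, forces in N, time in s.
With the tool pointing down it reaches from about 0.275 to 0.825 m from the base axis. Payload 4.9 kg.
Tool frame: the origin (TCP) lies midway between the tips of the shut fingers; the grasp point (between the pads) lies 19 mm behind it (bot.grip_depth is the distance from the TCP to the grasp point, in m); z points along the fingers, y is the line along which they close (so a half turn about z gives the same grasp; the last joint's range is limited). The gripper opens to 85 mm and grips with 20 to 120 N. Pads are 22 mm wide; open, the fingers measure 114 mm over their backs; the gripper's body (76 mm by 85 mm) begins 54 mm behind the grasp point. The pads swing forward as they close: fully open they stand 13 mm farther back than shut.
Start: joints at [1.19, 0.326, -0.193, 1.052, 0, 1.437], TCP at [0.134, 0.533, 0.207] pointing down, gripper open.
Joint ranges: [-2.65, 2.65], [-0.97, 1.79], [-1.3, 1.35], [-1.93, 2.1], [-1.47, 1.37], [-3.14, 3.14]. Speed limits (rad/s): [2.57, 2.57, 3.14, 3.14, 3.14, 3.14].

### API

Orientations are given as a unit quaternion [w, x, y, z].
In Python, from cell import bot gives the robot as it stands. Calls block until the motion is done:
- bot.move_pose(position, orientation): joint-space move of the TCP to a pose.
- bot.move_linear(position, speed=0.15, rotation=None, until_force=None): straight line of the TCP; rotation=None keeps the orientation; speed is the mean speed in m/s. With until_force (N) it stops when the force on the tool has changed by that much, and returns True; else False.
- bot.goto_joints(angles): joint-space move.
- bot.set_gripper(opening, grasp_force=None): opening from 0.0 (shut) to 1.0 (fully open); grasp_force is the grip in N (None keeps the last); returns when the fingers have stopped.
- bot.wait(seconds).
- bot.solve_ik(position, orientation): joint angles nearest the present ones, or None.
- bot.camera(name): name is "scene" or "side" or "wrist"; returns the picture (384x512x3 uint8, red, green, blue); there is no depth.
- bot.calibration(name): a dict with "mtx" (3x3 intrinsics, pixels), "extrinsics" (4x4, takes a point from world to camera coordinates); the wrist camera has in their place "hand_eye" (4x4, takes a point from camera to tool coordinates, whose origin is the TCP and whose axes are the flange's). Camera axes: x right, y down, z forward; pixel columns grow to the right and rows downward; lengths in m; the calibration is good to about 2 mm. A picture is of the moment at which its call begins: read the wrist's pose just before it. calibration takes no time and is no camera call.
A pose or a line that the arm cannot do raises bot.PlanningError and nothing moves.
- bot.close_job(): hands the job in; it is judged then, once.
Trained networks look in the newest picture that a camera, given by its name, has taken for a name from the list of things; names that differ only in an ending like _2 or _b are one class to them, and where a whole thing is asked for, a point or a joint stands for the part that bears it (a point fixed in the world has none). Each returns a list of dicts, best first, with "confidence" (0 to 1); they miss things now and then, are a little off and sometimes report something else, mostly with a low value. They report only what shows in the picture. A call takes as long as a camera call.
- bot.search_frame(camera, thing): "bbox" ([left, top, width, height] in pixels, round what is visible of it).
Readings, each from a call of its own:
- bot.read_clock(): time.
- bot.read_joint_positions(): joint angles.
- bot.read_joint_vel(): joint speeds.
- bot.read_joint_efforts(): joint torques, N m.
- bot.read_position(): TCP position.
- bot.read_tool_rot(): TCP orientation.
- bot.read_ft_force(): force on the tool from outside, world axes, zero at the start.
- bot.read_moment(): the same for the moment, N m.
- bot.read_gripper_width(): opening from 0.0 (shut) to 1.0 (fully open).
- bot.read_finger_force(): force on a finger pad.
Only numpy, scipy, OpenCV 4.12 (cv2) and the standard library are available. Lean on these libraries where they do the work, as an engineer would, in place of code of your own. Each camera call takes 0.05 s, during which the arm holds its last target. There are 200 camera calls.

## Working session

There is one attempt and no reset: what is moved stays moved. The work goes in short steps, each a Python script; the robot and the scene stay as the last script left them, time stands still between calls to the robot, and variables do not carry over. Pictures are saved under pics/ and viewed, at most 10 in all, crops included, and the job is handed in when it is done.

```bash
ls; mkdir -p pics; python3 - <<'E'
from cell import bot
import cv2,numpy as np
for c in ["scene","side"]:
    im=bot.camera(c); cv2.imwrite(f"pics/{c}0.png",cv2.resize(im[:,:,::-1],(800,600),interpolation=cv2.INTER_CUBIC))
    k=bot.calibration(c); print(c,k["mtx"].round(1).tolist(),k["extrinsics"].round(3).tolist())
    for t in ["pin_head","stand","jig","grip","punch","reamer","jar","kettle"]:
        r=bot.search_frame(c,t); print(t,[(np.round(d["bbox"]).tolist(),round(d["confidence"],2)) for d in r[:2]])
print(bot.calibration("wrist"),bot.read_clock(),bot.read_tool_rot(),bot.grip_depth)
E
```

```text
pics
scene [[356.3, 0.0, 253.0], [0.0, 356.3, 187.3], [0.0, 0.0, 1.0]] [[0.105, 0.994, -0.008, -0.091], [0.566, -0.066, -0.822, -0.235], [-0.818, 0.082, -0.57, 1.537], [0.0, 0.0, 0.0, 1.0]]
pin_head [([163.0, 173.0, 12.0, 18.0], 0.6)]
stand [([144.0, 183.0, 38.0, 47.0], 0.98)]
jig [([221.0, 176.0, 81.0, 54.0], 0.78)]
grip [([245.0, 181.0, 41.0, 37.0], 0.69)]
punch []
reamer [([161.0, 181.0, 7.0, 22.0], 0.64)]
jar [([98.0, 147.0, 34.0, 40.0], 0.7)]
kettle [([373.0, 143.0, 95.0, 87.0], 0.9)]
side [[364.3, 0.0, 253.7], [0.0, 364.3, 193.7], [0.0, 0.0, 1.0]] [[0.993, -0.12, 0.016, -0.567], [-0.066, -0.647, -0.76, 0.124], [0.102, 0.753, -0.65, 1.258], [0.0, 0.0, 0.0, 1.0]]
pin_head [([236.0, 179.0, 34.0, 35.0], 0.62), ([226.0, 242.0, 3.0, 21.0], 0.45)]
stand [([213.0, 249.0, 60.0, 38.0], 0.69)]
jig [([214.0, 177.0, 56.0, 55.0], 0.96)]
grip [([233.0, 181.0, 38.0, 32.0], 0.62)]
punch []
reamer [([240.0, 249.0, 8.0, 11.0], 0.59)]
jar [([320.0, 264.0, 32.0, 10.0], 0.72), ([187.0, 142.0, 37.0, 20.0], 0.7)]
kettle [([232.0, 91.0, 34.0, 64.0], 0.63)]
{'mtx': array([[345.86986694,   0.        , 256.0011018 ],
       [  0.        , 345.86986694, 193.7832349 ],
       [  0.        ,   0.        ,   1.        ]]), 'hand_eye': array([[ 1.43531838e-03, -9.57766439e-01, -2.87543714e-01,
         7.33202725e-02],
       [ 9.99998232e-01,  1.02529379e-03,  1.57653893e-03,
        -7.31957087e-04],
       [-1.21513929e-03, -2.87545468e-01,  9.57766217e-01,
        -1.67352283e-01],
       [ 0.00000000e+00,  0.00000000e+00,  0.00000000e+00,
         1.00000000e+00]])} 0.9 [ 1.05655225e-06  1.23096497e-01  9.92394706e-01 -7.60468392e-06] 0.0187
```

View pics/scene0.png

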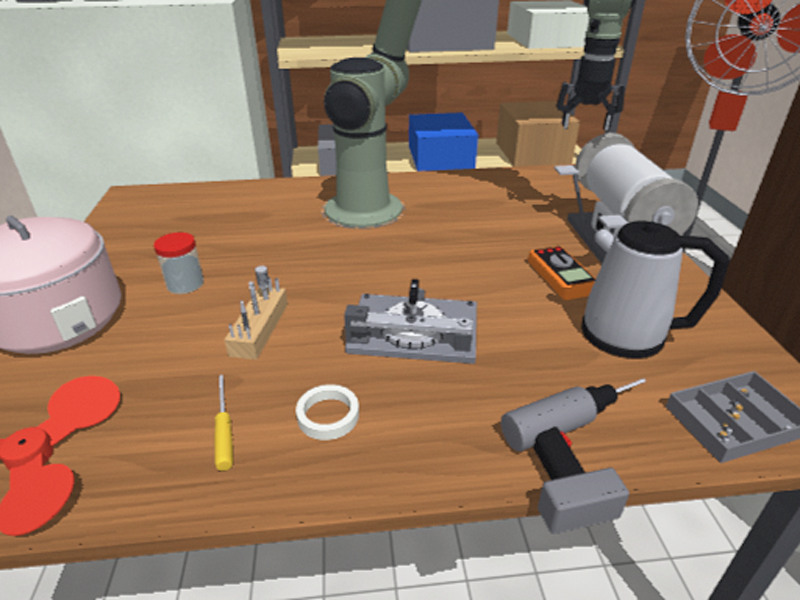

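View pics/side0.png

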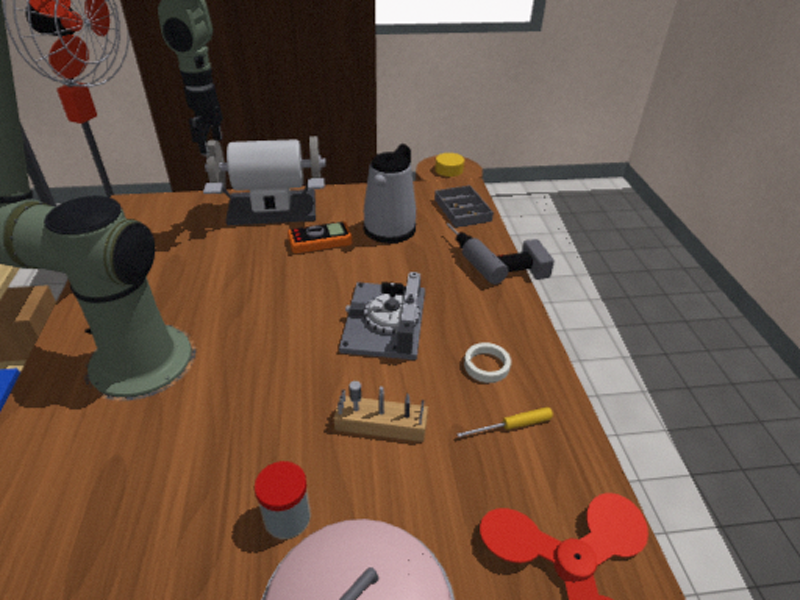

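The scene picture shows the pin in the stand hole nearest the robot, with its head at about (262,272) in the scene view and (355,389) in the side view. The jig's wing knob is at (413,291) and (391,303), and the fork post is on the jig's left, at about (355,318) in the scene view. I'll triangulate these and take a close look with the wrist camera.

```bash
cat > h.py <<'E'
from cell import bot
import cv2,numpy as np
from scipy.spatial.transform import Rotation as R
def P(c):
    k=bot.calibration(c); return k["mtx"]@k["extrinsics"][:3]
def tri(a,b):
    X=cv2.triangulatePoints(P("scene"),P("side"),np.array(a,float)*.64,np.array(b,float)*.64)[:,0]; return X[:3]/X[3]
def Q(yaw):  # tool down, tool x axis at world angle yaw
    M=np.array([[np.cos(yaw),np.sin(yaw),0],[np.sin(yaw),-np.cos(yaw),0],[0,0,-1.]])
    return R.from_matrix(M).as_quat()[[3,0,1,2]]
def look(name,tag=None):
    p=np.array(bot.read_position()); q=np.array(bot.read_tool_rot()); im=bot.camera("wrist")
    if tag: cv2.imwrite(f"pics/{tag}.png",cv2.resize(im[:,:,::-1],(800,600),interpolation=cv2.INTER_CUBIC))
    T=np.eye(4); T[:3,:3]=R.from_quat(q[[1,2,3,0]]).as_matrix(); T[:3,3]=p
    k=bot.calibration("wrist"); return im,k["mtx"],T@k["hand_eye"]
def onz(px,z,K,T):  # world point on plane z for full-res pixel
    d=T[:3,:3]@np.linalg.solve(K,[px[0],px[1],1]); return T[:3,3]+d*(z-T[2,3])/d[2]
def proj(X,K,T):
    c=np.linalg.inv(T)@np.append(X,1); u=K@c[:3]; return u[:2]/u[2]
E
python3 - <<'E'
from h import *
pin=tri((262,272),(355,389)); grip=tri((413,291),(391,303)); print(pin,grip)
# stand ends on z=0.04 top: scene (240,350)bottom
for yaw in (0,np.pi/2,np.pi,-np.pi/2):
    print(yaw,bot.solve_ik([.5,-.1,.3],Q(yaw)))
# wait: where is camera with yaw 
E
```

```text
[ 0.46272138 -0.21981916  0.09720668] [0.55770838 0.05698739 0.08204397]
0 [-0.34224301  0.20544911 -0.11803158  1.24731563  0.          2.79934965]
1.5707963267948966 [-0.34224301  0.20544911 -0.11803158  1.24731563  0.          1.22855332]
3.141592653589793 [-0.34224301  0.20544911 -0.11803158  1.24731563  0.         -0.34224301]
-1.5707963267948966 [-0.34224301  0.20544911 -0.11803158  1.24731563  0.         -1.91303933]
```

```bash
python3 - <<'E'
from h import *
bot.move_pose([.5,-.09,.30],Q(np.pi)); print(bot.read_clock())
im,K,T=look("w","w1"); print(T.round(3).tolist())
for t in ["pin_head","stand","jig","grip","punch","reamer"]:
    print(t,[(np.round(d["bbox"]).tolist(),round(d["confidence"],2)) for d in bot.search_frame("wrist",t)[:2]])
E
```

```text
3.475
[[-0.002, 0.958, 0.288, 0.427], [1.0, 0.002, 0.002, -0.09], [0.001, 0.288, -0.958, 0.467], [0.0, 0.0, 0.0, 1.0]]
pin_head [([119.0, 112.0, 34.0, 23.0], 0.56)]
stand [([108.0, 84.0, 76.0, 144.0], 0.68)]
jig [([275.0, 96.0, 206.0, 174.0], 0.77)]
grip [([108.0, 86.0, 77.0, 142.0], 0.64), ([324.0, 149.0, 102.0, 90.0], 0.57)]
punch [([115.0, 189.0, 23.0, 26.0], 0.63)]
reamer [([116.0, 155.0, 27.0, 20.0], 0.82)]
```

View pics/w1.png

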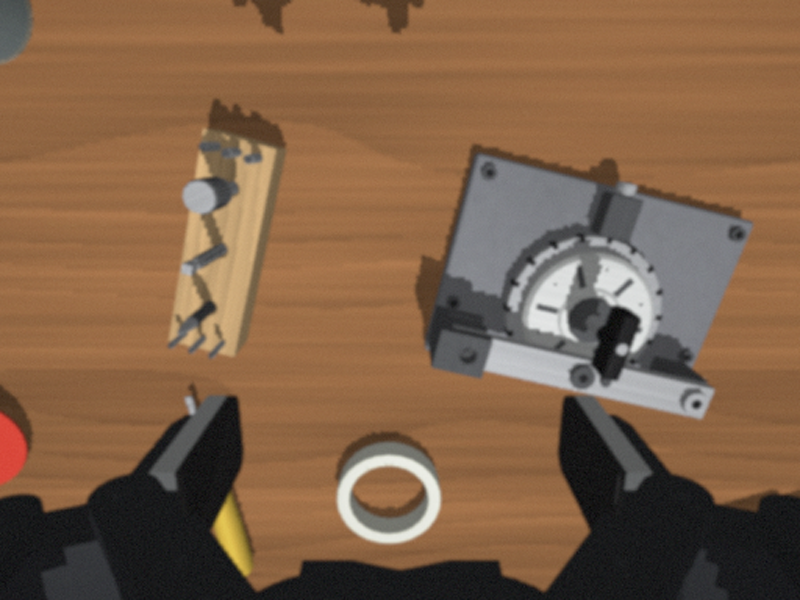

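The wrist view shows the pin head's top at about (200,196), the fork hole at (467,355), the pivot bolt at (693,402), and the knob near (618,345). The stand's top-left edge runs from (203,130) to (170,345). Next I'll compute poses and look at each from close by.

```bash
python3 - <<'E'
from h import *
im,K,T=look("w")
s=.64
o=lambda u,v,z: onz((u*s,v*s),z,K,T)
pin=o(201,196,.11); fork=o(467,355,.0825); piv=o(693,402,.076)
a,b=o(203,130,.04),o(170,345,.04); sy=np.arctan2(*(b-a)[[1,0]])
c1,c2=o(478,150,.018),o(750,222,.018)
print("pin",pin,"fork",fork,"piv",piv,np.linalg.norm((fork-piv)[:2]),"standyaw",sy,np.linalg.norm(a-b))
d=(piv-fork)[:2]; e=(c2-c1)[:2]; print("jig y dir",np.arctan2(d[1],d[0]),np.arctan2(e[1],e[0]),np.linalg.norm(e))
# look over pin: tool x (camera side) towards the robot, along stand line
yaw=sy+np.pi if abs(sy)<1 else sy
H=np.array([pin[0],pin[1],.24])
bot.move_pose(H,Q(yaw)); bot.set_gripper(.6)
look("w","w2"); print(bot.search_frame("wrist","pin_head"))
bot.move_pose([fork[0],fork[1],.24],Q(yaw)); im,K,T=look("w","w3"); print("yaw",yaw,bot.read_clock())
E
python3 -c "
import cv2
a=cv2.imread('pics/w2.png');b=cv2.imread('pics/w3.png')
print(a.shape)"
```

```text
pin [ 0.46148608 -0.21968009  0.11      ] fork [ 0.58386493 -0.03845614  0.0825    ] piv [0.62672954 0.14494571 0.076     ] 0.18834440441588876 standyaw -0.258015281866005 0.17911538971301025
jig y dir 1.3411981308073067 1.32576384006097 0.23572823785916294
[{'bbox': [244.8, 153.9, 23.3, 33.1], 'confidence': 0.79}, {'bbox': [461.7, 129.9, 50.3, 85.6], 'confidence': 0.19}]
yaw 2.883577371723788 5.975
(600, 800, 3)
```

View pics/w2.png

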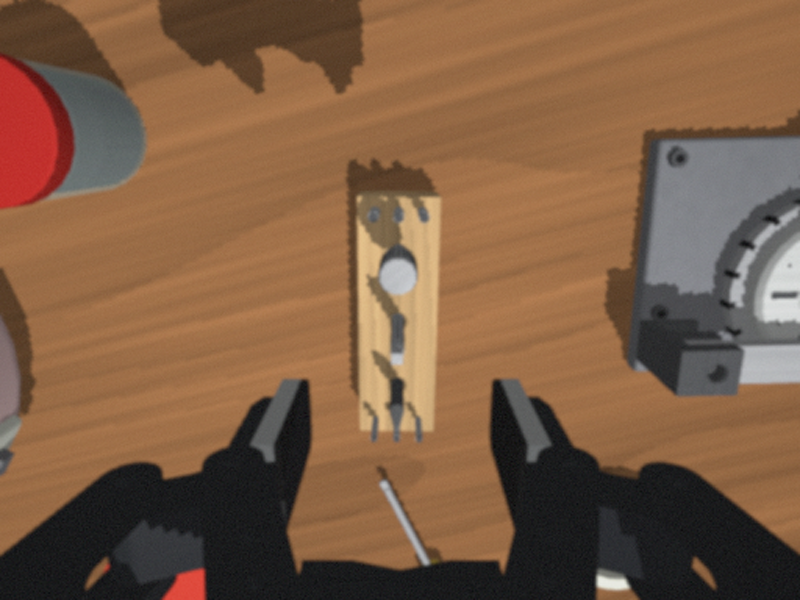

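View pics/w3.png

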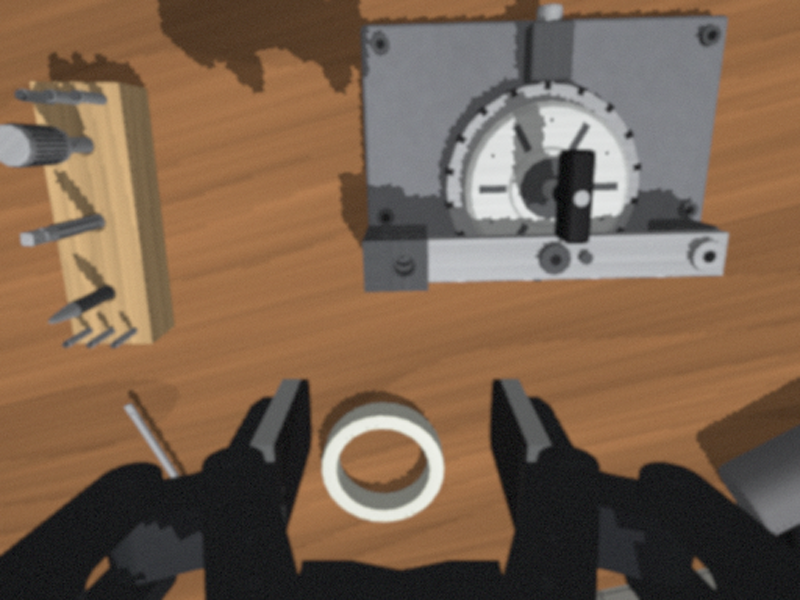

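The pin's top disc is near (399,275) in w2. In w3 the fork hole is near (404,266) and the wing's top runs from (577,152) to (574,240). I'll zoom in on both features in one composite.

```bash
python3 - <<'E'
import cv2,numpy as np
a=cv2.imread('pics/w2.png')[235:325,355:445];b=cv2.imread('pics/w3.png')[221:311,359:449]
c=cv2.imread('pics/w3.png')[140:290,500:650]
f=lambda x:cv2.resize(x,(390,390),interpolation=cv2.INTER_CUBIC)
cv2.imwrite('pics/z.png',cv2.resize(np.hstack([f(a),f(b)]),(780,390)))
E
```

```text
(no output)
```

View pics/z.png

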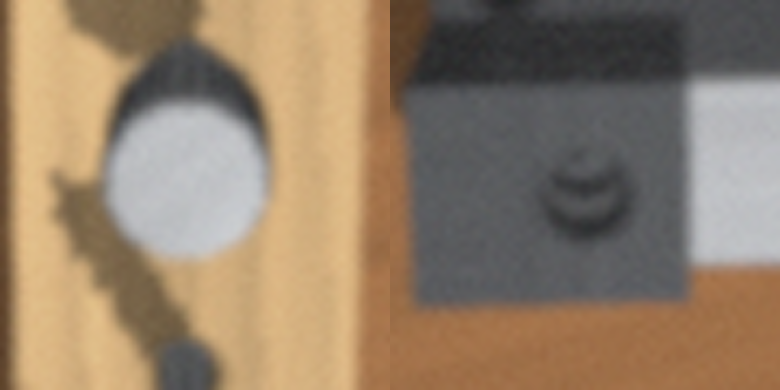

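```bash
python3 - <<'E'
from h import *
import json
yaw=2.883577
k=bot.calibration("wrist"); K=k["mtx"]
def Tat(x,y,z):
    T=np.eye(4); T[:3,:3]=R.from_quat(Q(yaw)[[1,2,3,0]]).as_matrix(); T[:3,3]=[x,y,z]; return T@k["hand_eye"]
s=.64
T2=Tat(.46148608,-.21968009,.24)
im,_,T3=look("w")
pin=onz((398.2*s,276.5*s),.11,K,T2); fork=onz((404.5*s,265.5*s),.0825,K,T3); piv=onz((708*s,256*s),.076,K,T3)
d=(piv-fork)[:2]; th=np.arctan2(d[1],d[0])-np.pi/2; jx=np.array([np.cos(th),np.sin(th)]); jy=np.array([-jx[1],jx[0]])
org=fork[:2]-42*jx/1000+.095*jy
w1,w2=onz((577*s,152*s),.116,K,T3),onz((574*s,240*s),.116,K,T3)
print("pin",pin,"fork",fork,"len",np.linalg.norm(d),"th",th,"org",org,"wing",(w1+w2)/2,np.linalg.norm(w1-w2),np.arctan2(*(w2-w1)[[1,0]]))
json.dump(dict(pin=pin.tolist(),fork=fork.tolist(),th=th,org=org.tolist(),yaw=yaw),open("e.json","w"))
bot.move_pose([pin[0],pin[1],.16],Q(yaw)); bot.move_linear([pin[0],pin[1],.0763],speed=.1)
bot.set_gripper(0,60); print("w",bot.read_gripper_width(),bot.read_finger_force(),bot.read_ft_force(),bot.read_position())
bot.move_linear([pin[0],pin[1],.19],speed=.1); print("w",bot.read_gripper_width(),bot.read_ft_force())
look("w","w4")
bot.move_pose([fork[0],fork[1],.19],Q(yaw)); bot.move_linear([fork[0],fork[1],.155],speed=.1)
im=bot.camera("scene"); cv2.imwrite("pics/s2.png",cv2.resize(im[150:260,130:320,::-1],(760,440),interpolation=cv2.INTER_CUBIC))
a=cv2.imread("pics/w4.png"); cv2.imwrite("pics/w4c.png",a[200:600,200:600])
print(bot.read_clock())
E
```

```text
pin [ 0.46156128 -0.22103066  0.11      ] fork [ 0.58415669 -0.03750436  0.0825    ] len 0.18951684825665152 th -0.2340382590890997 org [0.56533292 0.06464585] wing [0.56393622 0.06145523 0.116     ] 0.04619801977339089 -0.19953282348032234
w 0.21997764043805407 58.55123162269592 [-0.04949179 -0.20125505  6.12858753] [ 0.46229213 -0.22148295  0.07710154]
w 0.2207123331925363 [-0.869171    0.87976879 -1.61143331]
11.1083
```

View pics/s2.png

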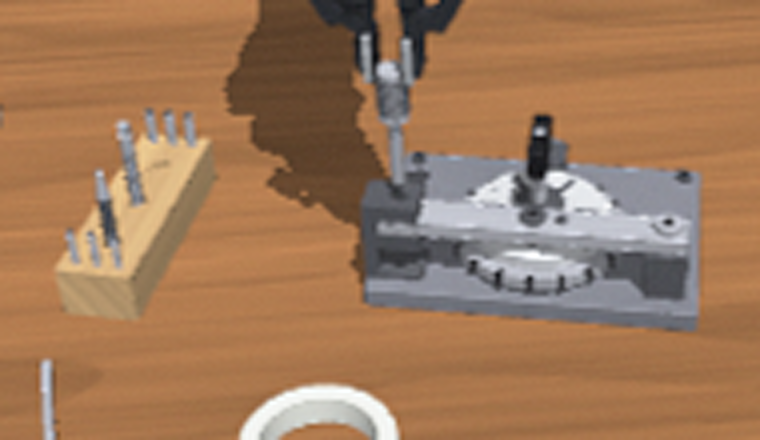

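The pin is held upright with its tip at about (400,185), over the fork. Now I'll insert it, guarding on force.

```bash
cat > ins.py <<'E'
from h import *
import json
e=json.load(open("e.json")); f=np.array(e["fork"]); u=np.array([np.cos(e["th"]),np.sin(e["th"])]); v=np.array([-u[1],u[0]])
offs=[(0,0),(1.5,0),(-1.5,0),(0,1.5),(0,-1.5),(2,2),(-2,2),(2,-2),(-2,-2),(3,0),(-3,0),(0,3),(0,-3)]
for a,b in offs:
    p=f[:2]+(a*u+b*v)/1000
    bot.move_linear([*p,.147],speed=.1)
    hit=bot.move_linear([*p,.115],speed=.04,until_force=10)
    q=bot.read_position(); print(a,b,hit,np.round(q,4),np.round(bot.read_ft_force(),1))
    if not hit or q[2]<.130: break
    bot.move_linear([q[0],q[1],.147],speed=.1)
print(bot.read_gripper_width(),bot.read_clock())
E
python3 ins.py
```

```text
0 0 False [ 0.5844 -0.0375  0.1152] [-0.3  0.7  0. ]
0.21374133424779793 12.3083
```

```bash
python3 - <<'E'
from h import *
p=np.array(bot.read_position())
h=bot.move_linear([.58416,-.0375,.084],speed=.03,until_force=25)
print(h,np.round(bot.read_position(),4),np.round(bot.read_ft_force(),1),bot.read_gripper_width(),bot.read_clock())
im=bot.camera("scene"); a=im[150:260,200:320]
im=bot.camera("side"); b=im[150:260,190:310]
cv2.imwrite("pics/s3.png",cv2.resize(np.hstack([a,b])[:,:,::-1],(800,367),interpolation=cv2.INTER_CUBIC))
E
```

```text
True [ 0.5842 -0.0374  0.0898] [-2.3 -0.3  6.1] 0.21942810780298586 13.1333
```

View pics/s3.png

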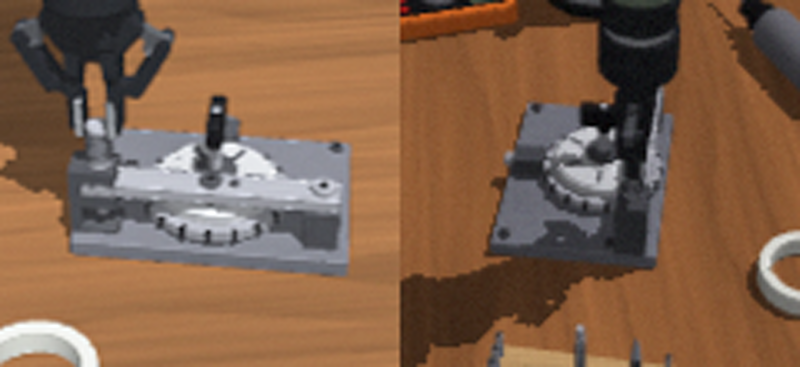

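The pin's head is seated: TCP z is 0.0898, against 0.0896 expected for home. I'll release it, lift, and look at the knob from above.

```bash
python3 - <<'E'
from h import *
yaw=2.907
bot.wait(.4); bot.set_gripper(.5); p=bot.read_position(); bot.move_linear([p[0],p[1],.19],speed=.15)
bot.move_pose([.565,.064,.23],Q(yaw)); im,K,T=look("w","w5"); print(bot.read_clock(),bot.read_position())
fork=[.58416,-.0375,.1225]; print("expected pin top px",proj(fork,K,T)/.64, "knob px",proj([.565,.064,.116],K,T)/.64)
np.savez("t5.npz",K=K,T=T)
E
```

```text
15.3833 [0.56448754 0.06399191 0.22894131]
expected pin top px [227.06891472 361.86958104] knob px [399.48438029 284.69998978]
```

View pics/w5.png

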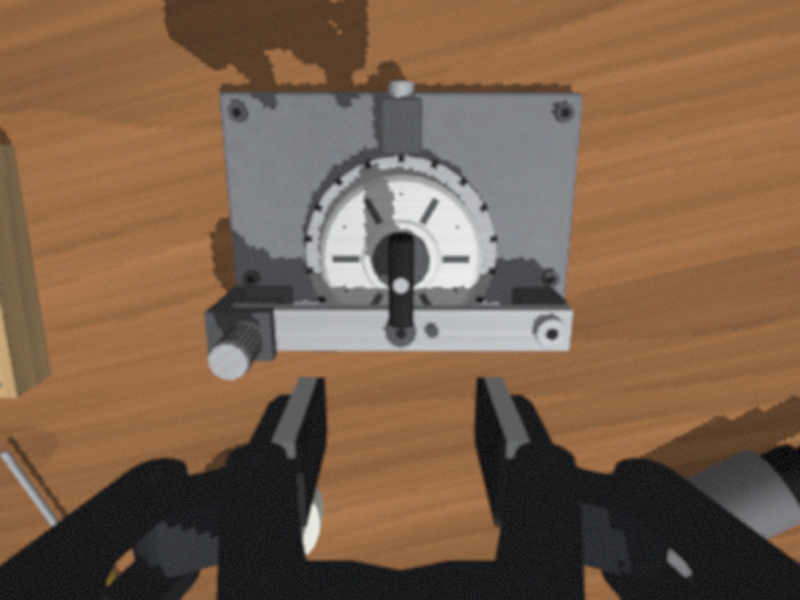

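The knob's centre dot is at (401,285), against (399.5,284.7) predicted. The wing lines up with the tool, and the pin head at (229,361) is where predicted. Now I'll grip and turn.

```bash
python3 - <<'E'
from h import *
c=[.5651,.0648]; y0=2.907; z=.087
yw=lambda: (lambda M: np.arctan2(M[1,0],M[0,0]))(R.from_quat(np.array(bot.read_tool_rot())[[1,2,3,0]]).as_matrix())
bot.move_linear([*c,.14],speed=.15,rotation=Q(y0))
print(bot.move_linear([*c,z],speed=.08,until_force=10),bot.read_position())
bot.set_gripper(0,60); print("w",bot.read_gripper_width(),bot.read_finger_force(),np.round(bot.read_ft_force(),1),np.round(bot.read_position(),4),yw())
p=[*c,z]
for i in range(1,7):
    bot.move_pose(p,Q(y0-i*np.pi/18))
    print(i,round(yw(),3),np.round(bot.read_ft_force(),1),np.round(bot.read_moment(),2),round(bot.read_finger_force(),1),bot.read_clock())
bot.wait(.5)
print(yw(),bot.read_position(),bot.read_finger_force(),bot.read_moment())
im=bot.camera("wrist"); im2=bot.camera("scene")
a=cv2.resize(im,(400,300)); b=cv2.resize(im2[130:250,200:360],(400,300),interpolation=cv2.INTER_CUBIC)
cv2.imwrite("pics/f.png",cv2.resize(np.hstack([a,b])[:,:,::-1],(800,300)))
E
```

```text
False [0.56551628 0.06480374 0.08739532]
w 0.1306319563648469 58.81793260574341 [-1.1 -0.9  5.4] [0.5656 0.0646 0.0878] 2.9069109059391547
1 2.732 [-1.6 -0.7  5.1] [-0.26  0.29 -0.04] 58.9 17.6083
2 2.557 [-1.8 -1.   6.2] [-0.28  0.33  0.03] 58.9 17.9
3 2.383 [-0.4 -1.5  6.4] [-0.29  0.32 -0.02] 58.9 18.1917
4 2.208 [-1.2 -1.   6. ] [-0.31  0.39 -0.  ] 58.9 18.4833
5 2.034 [-1.6 -2.6  6.8] [-0.33  0.45 -0.04] 59.0 18.775
6 1.859 [-1.8 -1.1  6.2] [-0.34  0.41  0.05] 59.0 19.0667
1.8594941606390882 [0.56531037 0.0643385  0.08779662] 58.969162702560425 [-0.33461814  0.46028456 -0.02038717]
```

View pics/f.png

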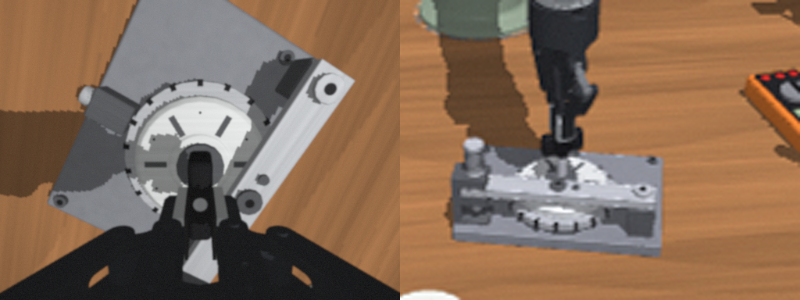

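The wing is still square in the fingers after the 60° turn. The cover's marks turned with the tool, and the pin head stands seated on the fork. I'm handing in the job.

```bash
python3 -c "
from cell import bot
print(bot.close_job())"
```

```text
the job is handed in; nothing more can be done
None
```

The pin is pushed home in the fork, the knob is turned clockwise 60° to the third stop and still gripped at about 59 N, and the job is handed in; the hand-in returned no verdict.

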